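Tip the pipette-tip box down and push it into the angle stop

ROBOT

A 6-joint arm with a two-finger parallel gripper is mounted at the origin on a cart in front of the work surface, level with it; the furniture and walls round the work are solid. World frame = base frame: x ahead of the robot, y to its left, z up, the work surface at z = 0. Lengths are in mm, angles in rad, forces in N, time in s.
With the tool pointing down it reaches from about 375 to 925 mm from the base axis. Payload 5.7 kg.
Tool frame: the origin (TCP) lies midway between the tips of the shut fingers; the grasp point (between the pads) lies 19 mm behind it; z points along the fingers, y is the direction in which the jaws open and shut (so a half turn about z gives the same grasp; the last joint's range is limited). The gripper opens to 88 mm and grips with 3 to 60 N. Pads are 20 mm wide; open, the fingers measure 115 mm over their backs; the gripper's body (75 mm by 178 mm) begins 61 mm behind the grasp point.
Start: joints at [1.054, 0.359, 1.51, -0, 1.272, -0.115], TCP at [234.635, 552.185, 222.623] pointing down, gripper open.
Joint ranges: [-2.97, 2.97], [-1.01, 2.36], [0.21, 2.38], [-0.96, 4.11], [0.2, 2.71], [-2.98, 2.98]. Speed limits (rad/s): [2.39, 2.39, 3.14, 3.14, 3.14, 3.14].

INTERFACE

Orientations are given as a unit quaternion [x, y, z, w].
In Python, from rig import move_pose, movel, move_joints, set_gripper, wait, ik, observe, get_image, camera_params, IKError, hand_in gives the robot as it stands. The module is installed in compiled form; this text tells all that it offers. Calls block until the motion is done:
- move_pose(position, orientation): joint-space move of the TCP to a pose.
- movel(position, rotation=None, vel=150, f_stop=None): straight line of the TCP; rotation=None keeps the orientation; vel is the mean speed in mm/s. With f_stop (N) it stops when the force on the tool has changed by that much, and returns True; else False.
- move_joints(angles): joint-space move.
- set_gripper(opening, grip_force=None): opening from 0.0 (shut) to 1.0 (fully open); grip_force is the grip in N (None keeps the last); returns when the fingers have stopped.
- wait(seconds).
- ik(position, orientation): joint angles nearest the present ones, or None.
- observe(): the state.
- get_image(name): name is "scene" or "top"; returns (picture, depth): 400x640x3 uint8, red, green, blue; 400x640 float32, mm along the optical axis (not along the pixel's ray), 0 where there is no reading.
- camera_params(name): a dict with "fx", "fy", "cx", "cy" (pixels), "dist" ([k1, k2, p1, p2, k3] as OpenCV has them; the pictures are not rectified), "R" (3x3) and "t" (3): a world point X has camera coordinates R X + t. Camera axes: x right, y down, z forward; pixel columns grow to the right and rows downward; lengths in mm; the calibration is good to about 2 mm. A picture is of the moment at which its call begins. camera_params takes no time and is no camera call.
A pose or a line that the arm cannot do raises IKError and nothing moves.
- hand_in(): hands the job in, once; it reports no verdict.
The state is a dict: "time": time; "joint_pos": joint angles; "qvel": joint speeds; "joint_torque": joint torques, N m; "tool_pos": TCP position; "tool_rot": TCP orientation; "wrist_force": force on the tool from outside, world axes, zero at the start; "ft_torque": the same for the moment, N m; "finger_gap": opening from 0.0 (shut) to 1.0 (fully open).
Only numpy, scipy, OpenCV 4.12 (cv2) and the standard library are available. Lean on these libraries where they do the work, as an engineer would, in place of code of your own. Each camera call takes 0.05 s, during which the arm holds its last target.

TASK

The orange pipette-tip box has been left standing on end. Push it over with the fingertips so that it lies on its base with the lid up, then push it along the worktop until it sits square in the metal angle stop, its hinged long side flush against the long bar and its short end against the short bar. Only push it, never pick it up, and leave the amber bottle, the grey jar and the green flask where they are.

Things in the scene. Friction and masses are not known exactly. Their poses are not given: they have to be found in the camera images.
- tip_box: Orange pipette-tip box, loose, 0.14 kg, lid shut. Lying lid up: 78 mm (own x: -40 latch side, +38 hinged side; latch and hinge show 4 mm more) by 156 (own y, -78 to 78) by 58 high (own z, up through the lid). Origin: centre of underside. Starts standing on its +y end, 156 tall, 58 deep, lid facing the robot's left (up to 0.25 rad turned), underside facing right
- tip_box_lid (a point): centre of the tip box's lid top, own (0, 0, 58) mm. Pushed near its upper end at the start, level, towards the underside, the box leans, tips past about 20 degrees, falls to the right and lies lid up, hinged side away from the robot
- tip_box_heel (a point): point on the tip box's underside at the middle of the end edge on which it stands at the start, own (0, 78, 0) mm; it stays at the surface as the box tips, and rises only if the box is lifted
- tip_box_back (a point): middle of the lower edge of the hinged long side, own (38, 0, 0) mm; goes against the long bar
- tip_box_head (a point): middle of the lower edge of the end that is at the top at the start, own (0, -78, 0) mm; goes against the short bar
- angle_stop: Fixed aluminium angle: two bars 20 mm high, 12 thick. Origin: inner corner at the surface. The long bar's inner face is own x = 0, running 270 mm along own +y; the short bar's is own y = 0, running 85 mm along own -x. Own x points away from the robot (turned up to 0.16 rad). Box home: its origin at own (-38, 78, 0) mm, axes parallel
- amber_bottle: bystander: brown jar with a blue cap, 56 mm across, 80 mm high, origin at the centre of its underside
- grey_jar: bystander: clear jar with grey contents and a black cap, 56 mm across, 88 mm high, origin at the centre of its underside
- green_flask: bystander: round flask with green contents and a cotton plug, 72 mm across, 137 mm high, origin at the centre of its underside
Mind the look-alikes: they are no part of the job. Leave any purple look-alike of the tip_box alone.

How it is judged (in metres and radians):
On the way:
1. the tip box lies on its base, lid up, at rest (angle between tip_box's own z axis and vertical below 0.1 rad and linear speed of tip_box below 0.1 m/s), for 0.1 s.
At the end, for the whole second after the job is handed in: The tip box rests on its base, lid up (within 3 degrees), its hinged long side within 5 mm of the long bar, its end within 5 mm of the short bar, and square to the stop within 3.4 degrees; the three bystanders are within 20 mm of where they stood (angle between tip_box's own z axis and vertical below 0.05 rad and height (world z) of tip_box below 0.005 m and x of tip_box_back in the frame of angle_stop between -0.005 and 0.005 m and y of tip_box_head in the frame of angle_stop between -0.005 and 0.005 m and angle between the y axis of tip_box and the y axis of angle_stop, either way round below 0.06 rad and linear speed of tip_box below 0.01 m/s and distance of each of amber_bottle, grey_jar, green_flask from where it was at the start of the episode below 0.02 m); the robot touches nothing.
It fails at once if the tip box is lifted (its standing edge rises more than 25 mm off the worktop) (height (world z) of tip_box_heel above 0.025 m).
It fails at once if the tip box lying lid up is lifted (height (world z) of tip_box above 0.025 m and angle between tip_box's own z axis and vertical below 0.15 rad).
It fails at once if a bystander is pushed more than 20 mm (distance of any of amber_bottle, grey_jar, green_flask from where it was at the start of the episode above 0.02 m).
It fails at once if a bystander is tipped over (angle between any of amber_bottle, grey_jar, green_flask's own z axis and vertical above 0.5 rad).
It also fails if it takes over 72 s, if anything falls off the work surface, if the arm or the gripper's body presses on something with over 40 N, if the wrist force passes 120 N, or if a joint passes its speed limit or range.

## Working session

There is one attempt and no reset: what is moved stays moved. The work goes in short steps, each a Python script; the robot and the scene stay as the last script left them, time stands still between calls to the robot, and variables do not carry over. Pictures are saved under pics/ and viewed, and the job is handed in when it is done.

```bash
mkdir -p pics; ls
python3 - <<'E'
from rig import *
import cv2,numpy as np
for n in ("scene","top"):
    im,d=get_image(n); cv2.imwrite(f"pics/{n}0.png",cv2.cvtColor(im,cv2.COLOR_RGB2BGR)); np.save(f"pics/{n}0.npy",d)
    p=camera_params(n); print(n,p)
print(observe()["time"],observe()["tool_rot"])
E
```

```text
pics
scene {'fx': 504.81380715331915, 'fy': 504.81380715331915, 'cx': 326.48763901170946, 'cy': 193.97790427676205, 'dist': array([0.02889958, 0.        , 0.        , 0.        , 0.        ]), 'R': array([[ 0.53481046, -0.84496492, -0.00347277],
       [-0.54605224, -0.34247498, -0.76455075],
       [ 0.64482922,  0.41078605, -0.64455418]]), 't': array([-240.87789789,  390.51603537, 1435.48041908])}
top {'fx': 478.2241293571396, 'fy': 478.2241293571396, 'cx': 310.3081488764743, 'cy': 198.74074684879736, 'dist': array([-0.0921156,  0.       ,  0.       ,  0.       ,  0.       ]), 'R': array([[-0.10067478, -0.99491435, -0.00316596],
       [-0.97333179,  0.09914914, -0.20686875],
       [ 0.20613059, -0.01774494, -0.97836358]]), 't': array([  92.52922562,  530.72624742, 1409.96061834])}
0.1 [ 1.99561200e-01  9.79885011e-01 -7.90638816e-04 -2.61251408e-04]
```

View pics/scene0.png

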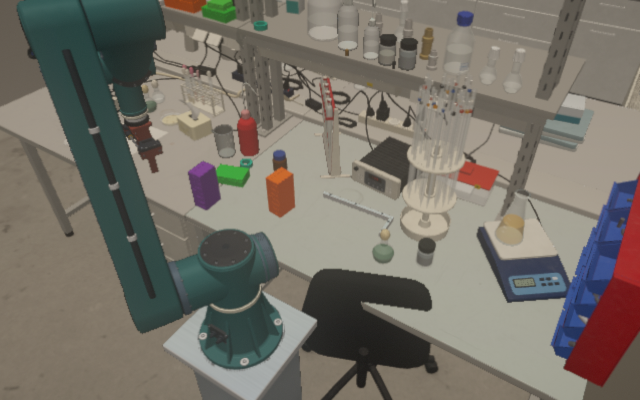

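View pics/top0.png

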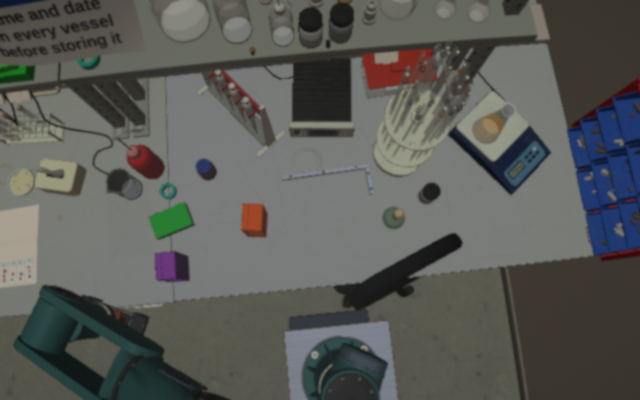

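Candidates for the tip box are orange at top (253,220) / scene (281,192), purple look-alike at top (170,266), flat green rack at top (172,220), and the red bottle at top (145,160). Orange standing on end matches the description. I'll check it in a close crop.

```bash
cat > h.py <<'E'
import numpy as np,cv2
from rig import *
def und(n,uv):
    p=camera_params(n);K=np.array([[p["fx"],0,p["cx"]],[0,p["fy"],p["cy"]],[0,0,1]])
    return cv2.undistortPoints(np.array(uv,float).reshape(-1,1,2),K,p["dist"]).reshape(-1,2),p
def onz(n,uv,z):
    q,p=und(n,uv);R,t=p["R"],p["t"];C=-R.T@t;o=[]
    z=np.broadcast_to(z,len(q))
    for a,zz in zip(q,z):
        r=R.T@np.array([a[0],a[1],1]);o.append(C+r*(zz-C[2])/r[2])
    return np.array(o)
def cloud(n,d):
    v,u=np.mgrid[0:d.shape[0],0:d.shape[1]]
    q,p=und(n,np.stack([u,v],-1).reshape(-1,2))
    X=np.c_[q,np.ones(len(q))]*d.reshape(-1,1)
    return ((X-p["t"])@p["R"]).reshape(*d.shape,3)
def snap(n,name,box=None,s=1):
    im,d=get_image(n);b=cv2.cvtColor(im,cv2.COLOR_RGB2BGR)
    cv2.imwrite(f"pics/{name}_full.png",b)
    if box: 
        x0,y0,x1,y1=box;b=cv2.resize(b[y0:y1,x0:x1],None,fx=s,fy=s,interpolation=cv2.INTER_CUBIC)
    cv2.imwrite(f"pics/{name}.png",b);return im,d
def proj(n,X):
    p=camera_params(n);K=np.array([[p["fx"],0,p["cx"]],[0,p["fy"],p["cy"]],[0,0,1]])
    return cv2.projectPoints(np.array(X,float).reshape(-1,3),cv2.Rodrigues(p["R"])[0],p["t"],K,p["dist"])[0].reshape(-1,2)
E
python3 - <<'E'
from h import *
a=cv2.imread("pics/top0.png")[140:260,230:460];cv2.imwrite("pics/tc.png",cv2.resize(a,None,fx=3.4,fy=3.4,interpolation=2))
a=cv2.imread("pics/scene0.png")[150:280,240:450];cv2.imwrite("pics/sc.png",cv2.resize(a,None,fx=3.8,fy=3.8,interpolation=2))
d=np.load("pics/top0.npy");im=cv2.imread("pics/top0.png");C=cloud("top",d)
hsv=cv2.cvtColor(im,cv2.COLOR_BGR2HSV)
m=(hsv[...,0]<16)&(hsv[...,1]>170)&(hsv[...,2]>100);m[:190]=0;m[250:]=0;m[:,:230]=0;m[:,280:]=0
P=C[m];print(m.sum(),P.min(0),P.max(0));T=P[P[:,2]>145];print(len(T),T.mean(0),cv2.minAreaRect(T[:,:2].astype(np.float32)))
E
```

```text
506 [235.25207752  64.45726557   1.78609528] [ 524.10013235  241.39728063 1489.53773819]
484 [479.17935621 209.51263667 156.8044886 ] ((369.61590576171875, 163.69488525390625), (325.17987060546875, 76.58338165283203), 23.19632339477539)
```

View pics/tc.png

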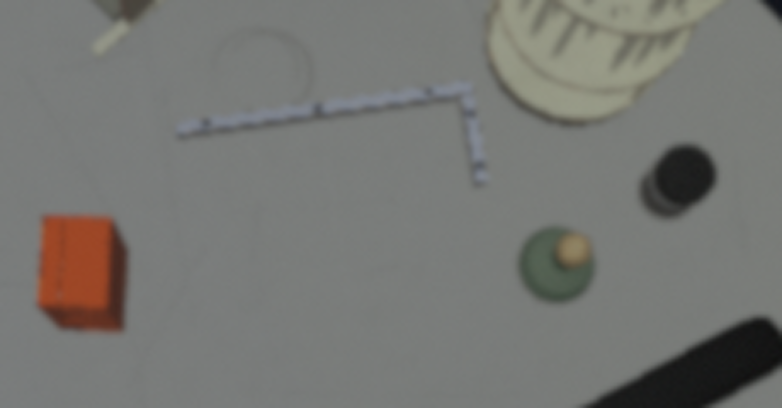

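View pics/sc.png

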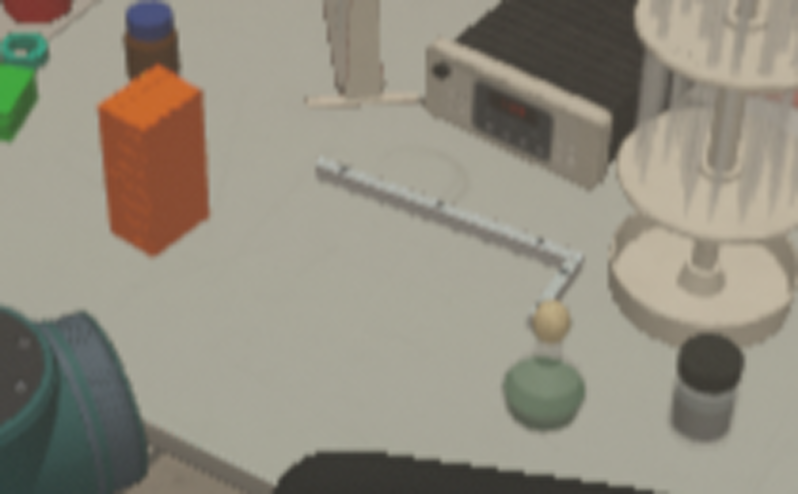

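The crop confirms it. Box: orange, lid seam on the left side at crop (62,260), so the lid faces left. Stop's inner corner is near crop (463,98), flask near (556,263). I'll zoom in more for accuracy.

Run:
```python
from h import *
im=cv2.imread("pics/top0.png")
for n,(x0,y0,x1,y1) in dict(z1=(275,155,385,200),z2=(235,195,275,245)).items():
    s=7 if n=="z1" else 11
    cv2.imwrite(f"pics/{n}.png",cv2.resize(im[y0:y1,x0:x1],None,fx=s,fy=s,interpolation=2))
p=camera_params("top");print(-p["R"].T@p["t"])
C=cloud("top",np.load("pics/top0.npy"))
# top face plane points of box
v,u=np.mgrid[0:400,0:640]
r=(u>235)&(u<275)&(v>195)&(v<245)
T=C[r&(C[...,2]>148)&(C[...,2]<165)]; print(len(T),T.mean(0),cv2.minAreaRect(T[:,:2].astype(np.float32)))
for nm,(a,b,c,d) in dict(flask=(375,200,410,235),grey=(415,180,445,205),bottle=(190,155,220,180)).items():
    r=(u>a)&(u<c)&(v>b)&(v<d)&(C[...,2]>35)&(C[...,2]<160); T=C[r]; print(nm,T.min(0),T.max(0),T.mean(0))
b=C[(u>285)&(u<370)&(v>160)&(v<195)&(C[...,2]>12)&(C[...,2]<30)];print(len(b),b.min(0),b.max(0))
```

```text
[ 235.25207752   64.45726557 1489.53773819]
548 [482.7852094  210.95550071 154.1457025 ] ((483.05145263671875, 211.09719848632812), (58.82970428466797, 78.68090057373047), 81.78804779052734)
flask [ 422.2920458  -243.71888302   35.22015339] [ 492.46416696 -175.208117    139.88021081] [ 452.21940668 -203.98264387   71.9841241 ]
grey [ 491.93971504 -355.08148612   35.14638853] [ 545.91890264 -298.97364293   95.95114757] [ 516.30482786 -323.17595943   79.29886132]
bottle [642.0126963  329.94115255  35.61059946] [696.12647524 384.74859061  86.49987263] [665.6738547  354.37386875  70.3961351 ]
390 [ 555.45491428 -159.39196156   12.08672938] [642.16703049 107.74994813  28.51666931]
```

View pics/z1.png

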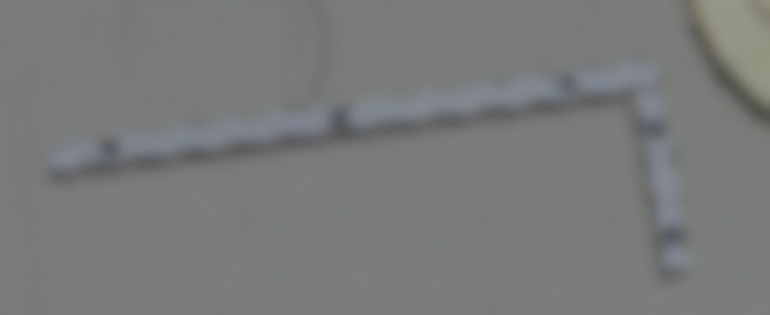

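View pics/z2.png

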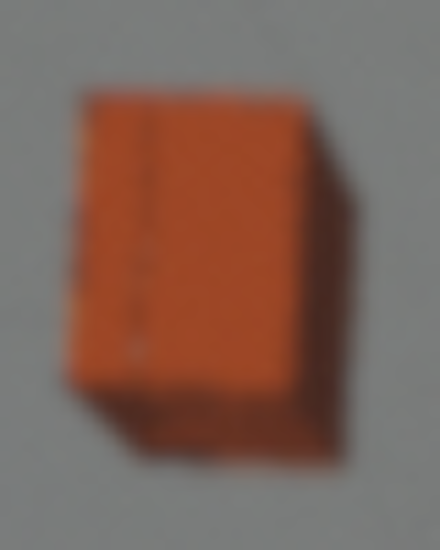

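```bash
cat > fit.py <<'E'
from h import *
from scipy.optimize import minimize
from scipy.ndimage import map_coordinates
def grid(x0,x1,y0,y1,st=2.):
    a,b=np.meshgrid(np.arange(x0,x1,st)+st/2,np.arange(y0,y1,st)+st/2);return np.c_[a.ravel(),b.ravel()]
ins=np.r_[grid(0,12,-12,270),grid(-85,0,-12,0)]
out=np.r_[grid(13,20,-15,270),grid(-85,13,-21,-13)]
def sc(q,names,ims):
    c,s=np.cos(q[2]),np.sin(q[2]);R=np.array([[c,-s],[s,c]]);t=0
    for n in names:
        f=lambda P,z:map_coordinates(ims[n],proj(n,np.c_[P@R.T+q[:2],np.full(len(P),z)])[:,::-1].T,order=1).mean()
        t-=f(ins,20.)-f(out,20.)
    return t
if __name__=="__main__":
    ims={}
    for n in("top","scene"):
        im=cv2.imread(f"pics/{n}0.png").astype(float); ims[n]=im[...,0]*1.5-im[...,1]*0.3 -im[...,2]*0.2 if n=="top" else im.mean(-1)*1.0+ (im[...,0]-im[...,2])
    C=onz("top",[[275+637/7,155+93/7],[275+50/7,155+172/7]],20.)
    print(C)
    th=np.arctan2(*(C[1]-C[0])[[1,0]])-np.pi/2
    for names in(["top"],["scene"],["top","scene"]):
        best=min((minimize(sc,[C[0,0]+dx,C[0,1]+dy,th],args=(names,ims),method="Nelder-Mead",options=dict(initial_simplex=np.array([C[0,0]+dx,C[0,1]+dy,th])+np.array([[0,0,0],[6,0,0],[0,6,0],[0,0,.05]]))) for dx in(-4,4) for dy in(-4,4)),key=lambda r:r.fun)
        print(names,best.x,best.fun)
    k=[[235+x/11,195+y/11] for x,y in[(85,95),(307,100),(297,390),(72,385)]]
    B=onz("top",k,156.);print(B.round(1),B.mean(0))
    for i in range(4):print(np.linalg.norm(B[i]-B[(i+1)%4]),np.degrees(np.arctan2(*(B[i]-B[(i+1)%4])[[1,0]])))
E
python3 fit.py
```

```text
[[ 625.6023834  -148.80643861   20.        ]
 [ 615.7065415   120.37075572   20.        ]]
['top'] [ 6.31195912e+02 -1.48210467e+02  4.09611956e-02] -14.445201747119611
['scene'] [ 6.30292133e+02 -1.44067307e+02  3.43129894e-02] -15.728861328415093Traceback (most recent call last):
  File "fit.py", line 22, in <module>
    best=min((minimize(sc,[C[0,0]+dx,C[0,1]+dy,th],args=(names,ims),method="Nelder-Mead",options=dict(initial_simplex=np.array([C[0,0]+dx,C[0,1]+dy,th])+np.array([[0,0,0],[6,0,0],[0,6,0],[0,0,.05]]))) for dx in(-4,4) for dy in(-4,4)),key=lambda r:r.fun)
  File "fit.py", line 22, in <genexpr>
    best=min((minimize(sc,[C[0,0]+dx,C[0,1]+dy,th],args=(names,ims),method="Nelder-Mead",options=dict(initial_simplex=np.array([C[0,0]+dx,C[0,1]+dy,th])+np.array([[0,0,0],[6,0,0],[0,6,0],[0,0,.05]]))) for dx in(-4,4) for dy in(-4,4)),key=lambda r:r.fun)
              ~~~~~~~~^^^^^^^^^^^^^^^^^^^^^^^^^^^^^^^^^^^^^^^^^^^^^^^^^^^^^^^^^^^^^^^^^^^^^^^^^^^^^^^^^^^^^^^^^^^^^^^^^^^^^^^^^^^^^^^^^^^^^^^^^^^^^^^^^^^^^^^^^^^^^^^^^^^^^^^^^^^^^^^^^^^^^^^^^^^^^^^^^^
    res = _minimize_neldermead(fun, x0, args, callback, bounds=bounds,
                               **options)
    fxc = func(xc)
    fx = function(np.copy(x), *(wrapper_args + args))
  File "fit.py", line 12, in sc
    t-=f(ins,20.)-f(out,20.)
       ~^^^^^^^^^
  File "fit.py", line 11, in <lambda>
    f=lambda P,z:map_coordinates(ims[n],proj(n,np.c_[P@R.T+q[:2],np.full(len(P),z)])[:,::-1].T,order=1).mean()
                                        ~~~~^^^^^^^^^^^^^^^^^^^^^^^^^^^^^^^^^^^^^^^^
  File "h.py", line 24, in proj
    p=camera_params(n);K=np.array([[p["fx"],0,p["cx"]],[0,p["fy"],p["cy"]],[0,0,1]])
ValueError: time passes only in moves, steps and waits
```

```bash
sed -i 's/^from rig import \*/from rig import *\nimport rig,functools\ncamera_params=functools.cache(rig.camera_params)/' h.py; python3 fit.py; python3 -c "
from h import *
wait(0.05)
o=observe();print(o['tool_pos'],o['time'],o['finger_gap'])"
```

```text
[[ 625.6023834  -148.80643861   20.        ]
 [ 615.7065415   120.37075572   20.        ]]
['top'] [ 6.31195912e+02 -1.48210467e+02  4.09611956e-02] -14.445201747119611
['scene'] [ 6.30292133e+02 -1.44067307e+02  3.43129894e-02] -15.728861328415093
['top', 'scene'] [ 6.30966870e+02 -1.45068516e+02  3.96177240e-02] -28.71762149737897
[[521.5 233.4 156. ]
 [514.4 176.1 156. ]
 [439.2 184.8 156. ]
 [446.2 242.2 156. ]] [480.34779348 209.10094193 156.        ]
57.71861304255029 82.8885136743792
75.70022727969388 -6.583329641421291
57.85049230169909 -96.99748934612285
75.81422470719708 173.31629291833147
[234.39084605 551.74991944 221.98738402] 0.15 0.9989230104804937
```

Run:
```python
from h import *
C=cloud("top",np.load("pics/top0.npy"))
for p in [(322,125),(322,132),(322,110),(410,165),(385,150),(400,120),(170,262),(172,220),(320,60),(200,62),(400,62),(265,140),(240,110),(440,90)]: print(p,C[p[1],p[0]].round())
# occupancy above z=95 in work zone
m=(C[...,2]>90)&(C[...,0]>300)&(C[...,0]<760)&(abs(C[...,1])<450)
P=C[m]
H,_,_=np.histogram2d(P[:,0],P[:,1],bins=[np.arange(300,800,40),np.arange(-440,480,40)])
print(H[::-1,::-1].astype(int))
```

```text
(322, 125) [759. -20.  91.]
(322, 132) [749. -20.  53.]
(322, 110) [810. -26.  86.]
(410, 165) [ 590. -261.  142.]
(385, 150) [ 645. -196.  135.]
(400, 120) [ 637. -191.  400.]
(170, 262) [376. 451. 152.]
(172, 220) [517. 471.  38.]
(320, 60) [987. -39.  78.]
(200, 62) [799. 269. 479.]
(400, 62) [ 944. -291.   99.]
(265, 140) [741. 162.  55.]
(240, 110) [801. 220. 169.]
(440, 90) [ 880. -438.   -3.]
[[262 311 172   0   0   0 179 182   0   3  17  17  34  39   0   0 138 162
  246   0   0   0]
 [  0   0   0   0   0   0   1  70   0   0   0   0   0   0   0 161 246 287
  432 127   0   0]
 [  0   0   0   0   0   0   0   0   0   0   0   0   0   0   0 660 183  96
  356 195   0   0]
 [  0   0   0   0   0   0   0   0   0   0   0   0   0   0   0 414 513 483
  226 107   0   0]
 [  0   0   0   0   0   0   0   0   0   0   0   0   0   0   0  16 426 723
  488  18   0   0]
 [  0   0   0   0   0   0   0   0   0   0   0   0   0   0   0   0   0   0
    0   3   0   0]
 [  0   0   0   0   0 105  66   0   0   0   0   0   0   0   0   0   0   0
   24  23   0   0]
 [  0   0   0   0   6 191 116   0   0   0   0   0   0   0   0   1  20   0
    1   1   0   0]
 [  0   0   0   0  11 112  63   0   0   0   0   0   0   0   0   6  59   0
    0   0   0   0]
 [ 67   0   0   0   0   0   0   0   0   0   0   0   0   0   0   0   0   0
    0   0   0   0]
 [103   0   0   0   0   0   0   0   0   0   0   0   0   0   0   0   0   0
    0   0   0   0]
 [ 23   0   0   0   0   0   0   0   0   0   0   0   0   0   0   0   0   0
    0   0   0   0]]
```

```bash
cat >> h.py <<'E'
def quat(a):
    f=(a+np.pi/2)/2; return [np.cos(f),np.sin(f),0.,0.]
def q6(a,pos):  # jaw yaw a or a+pi, the one keeping joint 6 nearest its middle
    best=None
    for k in(0,1):
        q=quat(a+k*np.pi)
        j=ik(list(pos),q)
        if j is not None and(best is None or abs(j[5])<abs(best[1][5])):best=(q,j)
    return best
E
python3 - <<'E'
from h import *
c=np.array([481,210.]);n=np.array([np.cos(1.44),np.sin(1.44)])
P=lambda s,z:[*(c+n*s),z]
q,j=q6(1.44-np.pi/2,P(80,250));print(j)
move_pose(P(80,250),q)
set_gripper(0.3)
movel(P(72,138),q,vel=150)
snap("top","a_top",(190,150,350,270),5)
o=observe();print(o["time"],o["tool_pos"],o["wrist_force"])
E
```

```text
[ 4.10968454e-01  2.92398936e-01  1.53947122e+00 -4.44089210e-16
  1.30972250e+00  5.41764781e-01]
3.525 [491.27046717 281.82772517 139.02821444] [-0.90911539 -0.23402685 -0.05463603]
```

View pics/a_top.png

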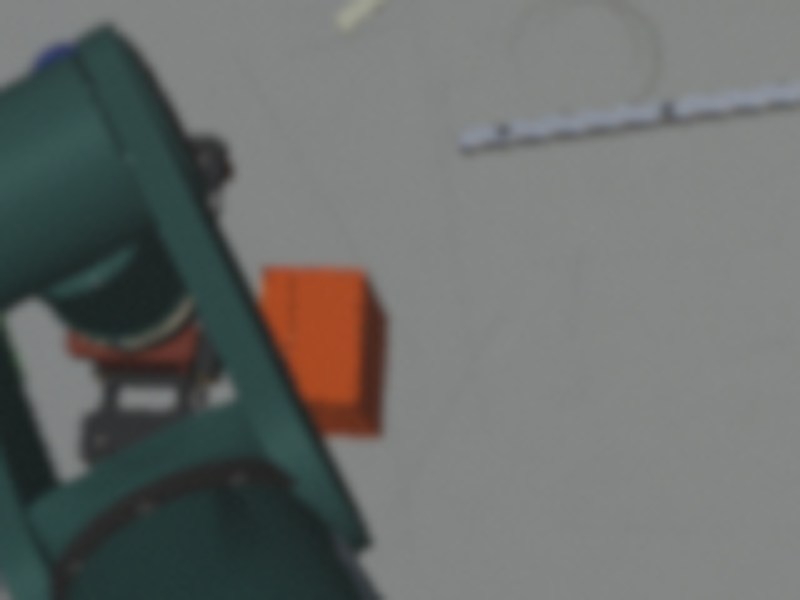

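The box (orange, around crop (320,340)) still stands, with the hand just to its left. Now I'll push it over.

Run:
```python
from h import *
c=np.array([481,210.]);n=np.array([np.cos(1.44),np.sin(1.44)])
P=lambda s,z:[*(c+n*s),z]
movel(P(42,138),vel=80)
print(observe()["wrist_force"])
movel(P(-32,138),vel=80)
o=observe();print(o["time"],o["tool_pos"],o["wrist_force"])
snap("scene","b0")
wait(0.4)
snap("scene","b_sc",(220,120,420,270),4)
movel(P(60,170),vel=250)
move_pose([400,330,260],quat(1.44-np.pi/2) if False else o["tool_rot"])
im,d=snap("top","b_top",(190,150,450,290),3)
np.save("pics/b.npy",d)
print(observe()["time"])
```

```text
[ 0.53122528  0.15909911 -0.79064572]
5.125 [477.04804249 178.51955125 138.06307344] [ 0.33073246 -0.77307385  0.39053391]
6.8333
```

View pics/b_top.png

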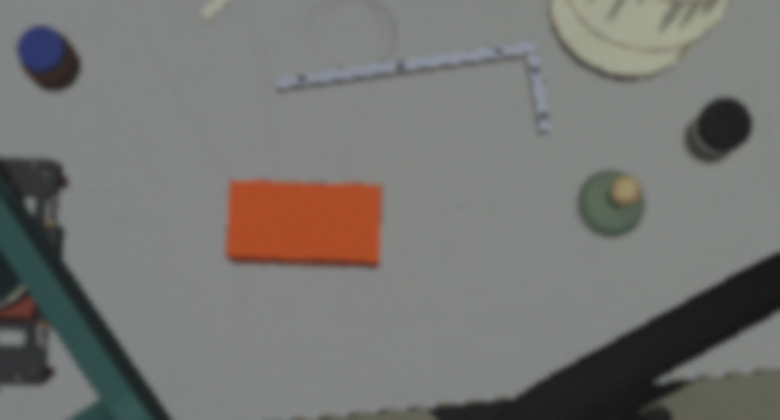

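View pics/b_sc.png

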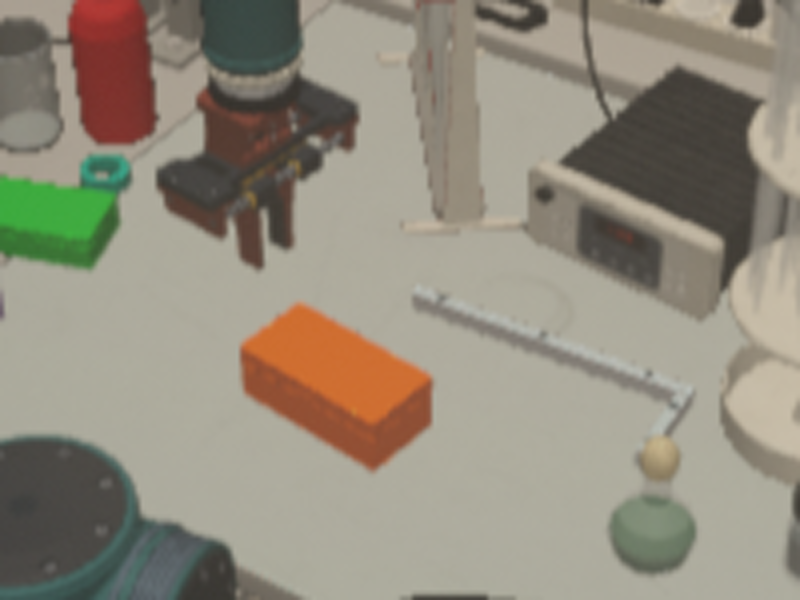

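The box now lies lid up, with its top face spanning b_top crop (231,181) to (380,262). I'll measure its pose.

```bash
cat >> h.py <<'E'
def boxpose(n,im,d):
    """lying box: centre of lid (origin xy) and yaw of own -y->+y relative to world y; lid-top mask by colour+depth"""
    C=cloud(n,d);h=cv2.cvtColor(im,cv2.COLOR_RGB2HSV)
    m=(h[...,0]<18)&(h[...,1]>150)&(C[...,2]>40)&(C[...,2]<75)&(C[...,0]>350)&(C[...,0]<700)&(abs(C[...,1])<300)
    m=m.astype(np.uint8);k,l,s,_=cv2.connectedComponentsWithStats(m);i=1+np.argmax(s[1:,4]);v,u=np.nonzero(l==i)
    z=C[v,u,2];X=onz(n,np.c_[u,v],58.);(c,wh,a)=cv2.minAreaRect(X[:,:2].astype(np.float32))
    if wh[0]>wh[1]:a-=90
    a=(a+90)%180-90
    M=X[:,:2].mean(0); S=np.linalg.svd(X[:,:2]-M,full_matrices=False)[2][0]; b=np.arctan2(S[1],S[0])
    b=(b-np.pi/2+np.pi/2)%np.pi-np.pi/2
    return np.array(c),M,wh,np.radians(a),b,z.mean(),len(u)
E
python3 - <<'E'
from h import *
im=cv2.cvtColor(cv2.imread("pics/b_top_full.png"),cv2.COLOR_BGR2RGB);d=np.load("pics/b.npy")
wait(.05)
print(boxpose("top",im,d))
X=onz("top",[[190+x/3,150+y/3] for x,y in[(231,181),(382,185),(379,262),(228,257)]],58.);print(X.round(1),X.mean(0))
E
```

```text
(array([465.67547607, 105.19470978]), array([465.78160686, 104.98213097]), (149.04019165039062, 77.0511703491211), np.float64(-0.13405913505879022), np.float64(-0.13645262337894914), np.float64(57.653789872404225), 1232)
[[514.3 173.4  58. ]
 [494.7  21.3  58. ]
 [416.9  32.4  58. ]
 [437.2 182.9  58. ]] [465.77076238 102.49375456  58.        ]
```

Run:
```python
from h import *
def tcp(o,yaw,dx,z): return [o[0]+dx*np.cos(yaw),o[1]+dx*np.sin(yaw),z]
o=np.array([466.5,104.]);y0=-.135
set_gripper(1.0)
s=tcp(o,y0,-84,120)
q,j=q6(np.pi/2+y0,s);print(np.round(j,2))
move_pose(s,q)
movel(tcp(o,y0,-84,12),q,vel=150)
print(observe()["time"],observe()["wrist_force"])
movel(tcp(o,y0,-52,12),q,vel=80)
e=tcp([572,98],.039,-50,12)
q2,_=q6(np.pi/2+.039,e)
if np.dot(q,q2)<0:q2=[-v for v in q2]
print(np.dot(q,q2))
print(movel(e,q2,vel=60,f_stop=20))
ob=observe();print(ob["time"],ob["tool_pos"],ob["wrist_force"])
im,d=snap("top","c_top",(190,130,450,290),3)
im2,d2=snap("scene","c_sc",(240,120,440,270),4)
try:print(boxpose("top",im,d))
except Exception as x:print(x)
print(boxpose("scene",im2,d2))
```

```text
[ 0.12  0.22  2.04 -0.    0.88 -1.32]
10.5417 [-0.17497471 -0.6180843  -0.23721393]
0.9962178864711978
False
13.0417 [521.90247195  96.07694683  11.99577661] [-0.17717312  0.44403487 -0.2790703 ]
(array([533.94067383, 141.09745789]), array([533.94065176, 141.09745086]), (0.0, 0.0), np.float64(0.0), np.float64(-1.5707963267948966), np.float64(57.45983376102146), 1)
(array([565.73669434,  25.70008469]), array([564.19485966,  26.58137447]), (89.92630004882812, 28.40421485900879), np.float64(-1.4466999442160382), np.float64(-1.4579145316794477), np.float64(55.38262353555187), 119)
```

View pics/c_top.png

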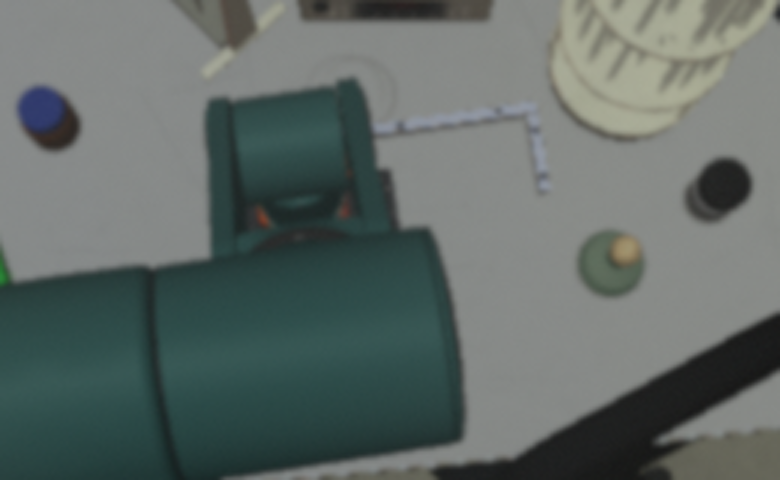

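View pics/c_sc.png

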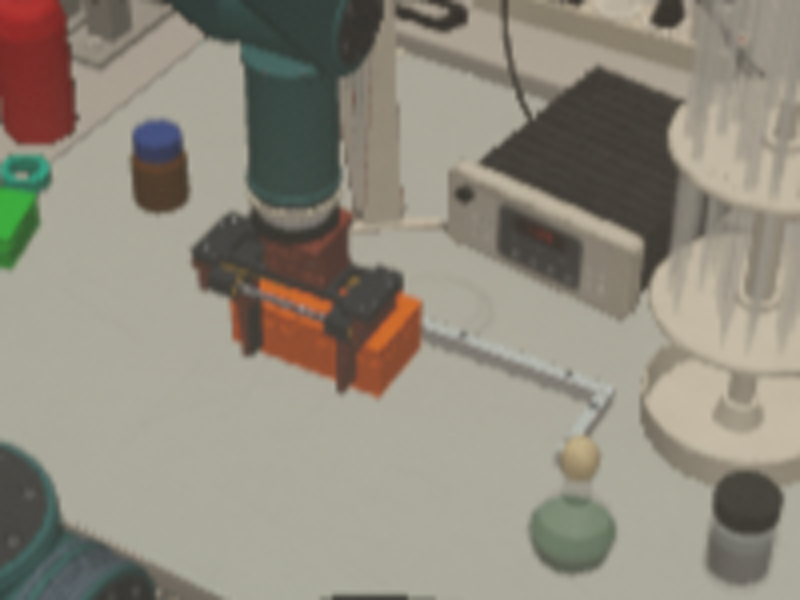

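The box was pushed square towards the long bar (scene crop: body at (320,330), fingers on its latch side). Next I'll back off, go to the +y end and measure.

Run:
```python
from h import *
ob=observe();p=ob["tool_pos"]
movel([p[0]-35,p[1]-1,12],vel=150)
movel([p[0]-45,p[1]+20,130],vel=250)
s=[560,290,130];q,j=q6(.039,s);print(np.round(j,2))
set_gripper(0.3)
move_pose(s,q)
im,d=snap("top","d_top",(190,130,450,290),3)
im2,d2=snap("scene","d_sc",(240,120,440,270),4)
np.save("pics/d.npy",d)
print(boxpose("top",im,d),boxpose("scene",im2,d2),observe()["time"])
```

```text
[ 0.37  0.49  1.54 -0.    1.11  0.33]
(array([568.277771  ,  98.90648651]), array([568.49439688,  98.87109941]), (79.8271713256836, 149.3126983642578), np.float64(0.03581113186532121), np.float64(0.03263165607762186), np.float64(57.518997644488174), 1194) (array([560.41821289,  92.08894348]), array([561.71135365,  92.41917449]), (97.32450866699219, 162.42726135253906), np.float64(0.028383577665684813), np.float64(0.002005112738889814), np.float64(57.86072542847697), 750) 16.925
```

View pics/d_top.png

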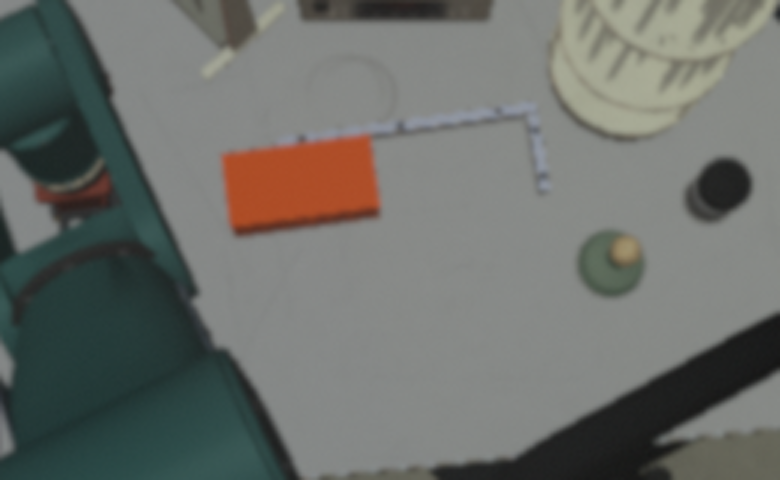

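View pics/d_sc.png

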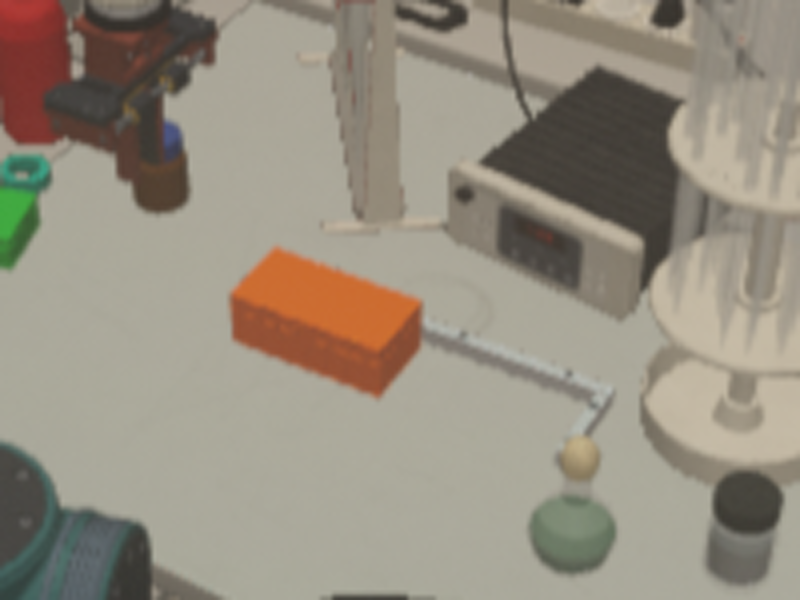

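```bash
cat >> h.py <<'E'
S=np.array([631.,-146.5]);TH=.039
def st(x,y,z): return [S[0]+x*np.cos(TH)-y*np.sin(TH),S[1]+x*np.sin(TH)+y*np.cos(TH),z]
def rst(p):
    d=np.array(p[:2])-S;return [d[0]*np.cos(TH)+d[1]*np.sin(TH),-d[0]*np.sin(TH)+d[1]*np.cos(TH)]
E
python3 - <<'E'
from h import *
print("box in stop",rst([569.5,98.5]))
x=rst([569.5,98.5])[0]-1
q=observe()["tool_rot"]
move_pose(st(x,366,100),q)
movel(st(x,366,12),vel=150)
movel(st(x,336,12),vel=100)
f0=observe()["wrist_force"];print(f0)
movel(st(x,180,12),vel=60)
print(observe()["wrist_force"],observe()["tool_pos"],rst(observe()["tool_pos"]))
r=movel(st(x,158,12),vel=25,f_stop=5)
ob=observe();print(r,ob["time"],ob["tool_pos"],ob["wrist_force"],rst(ob["tool_pos"]))
im2,d2=snap("scene","e_sc",(240,120,440,270),4)
im,d=snap("top","e_top",(190,130,450,290),3)
E
```

```text
box in stop [np.float64(-51.90065718619094), np.float64(247.21159314166778)]
[ 0.04060394 -0.57888872 -0.09864889]
[-0.83035696  0.86764842  0.5786486 ] [571.11718644  31.37035081  12.02014931] [np.float64(-52.902093150145134), np.float64(180.0699352916393)]
True 21.8667 [571.10727895  18.32952318  11.78254161] [0.00743368 1.89656987 1.21936467] [np.float64(-53.42045646863091), np.float64(167.0394102485958)]
```

View pics/e_sc.png

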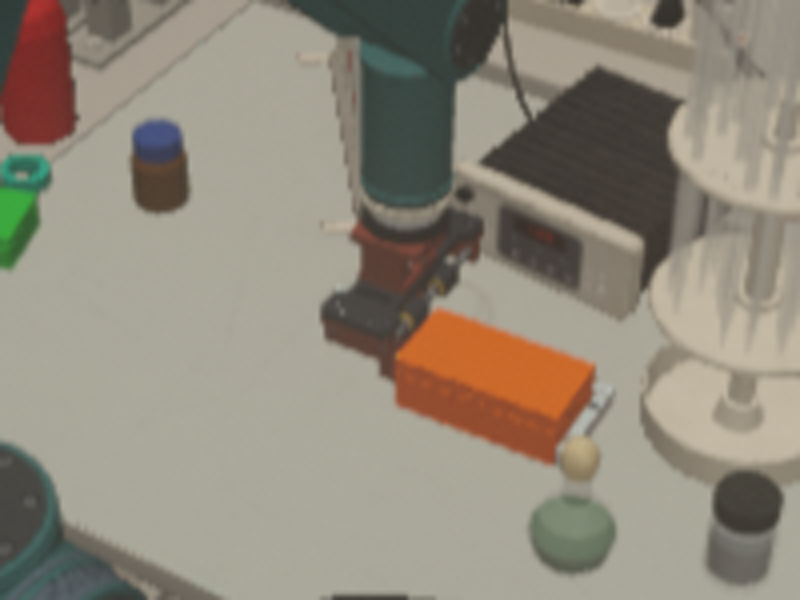

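View pics/e_top.png

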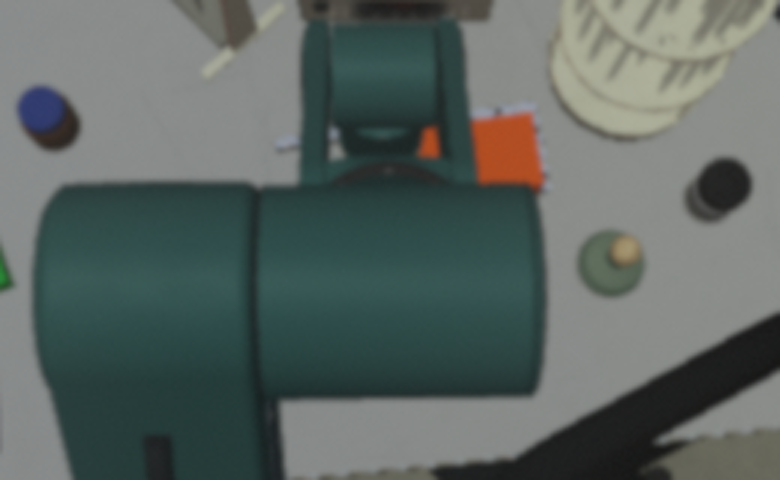

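Contact with the short bar was found at stop y = 167 (166 predicted); the scene shows the box end (crop (590,400)) at the short bar. Next I'll seat it against the long bar.

Run:
```python
from h import *
p=rst(observe()["tool_pos"])
movel(st(p[0],p[1]+25,12),vel=100)
movel(st(p[0]-20,p[1]+25,140),vel=250)
set_gripper(0.9)
s=st(-118,95,150);q,j=q6(np.pi/2+TH,s);print(np.round(j,2))
move_pose(s,q)
im,d=snap("top","f_top",(270,130,450,265),4); print(observe()["time"])
im,d=snap("scene","f_sc",(240,120,440,270),4)
movel(st(-118,95,12),vel=150)
movel(st(-100,95,12),vel=80)
print(observe()["wrist_force"])
r=movel(st(-82,95,12),vel=25,f_stop=6)
ob=observe();print(r,ob["time"],ob["wrist_force"],rst(ob["tool_pos"]))
```

```text
[-0.24  0.32  1.78 -0.    1.04  1.29]
25.2583
[-0.31537015 -0.31877858 -0.00290102]
True 27.225 [ 0.28952896 -0.14440093 -0.6394084 ] [np.float64(-91.57601674924976), np.float64(95.20730553955968)]
```

View pics/f_sc.png

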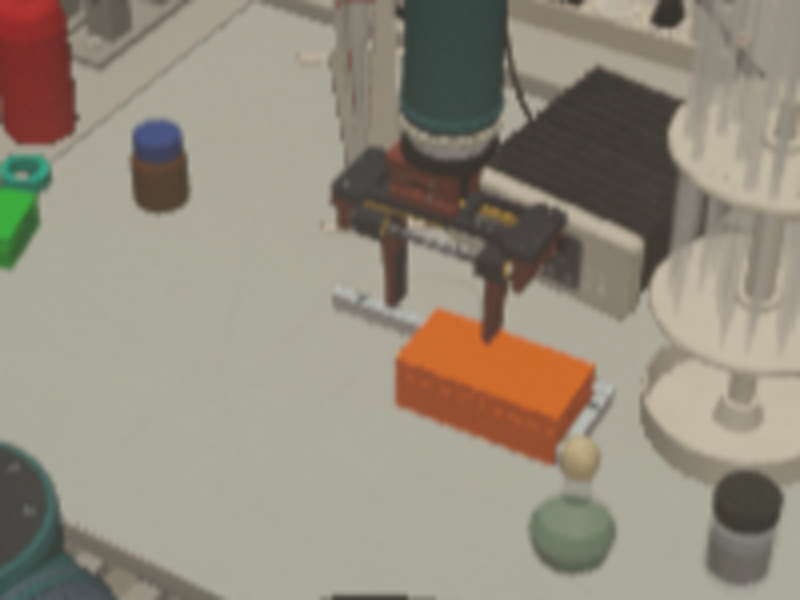

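Run:
```python
from h import *
r=movel(st(-80,95,12),vel=20,f_stop=12)
ob=observe();print(r,ob["time"],ob["wrist_force"],rst(ob["tool_pos"]))
wait(.3);print(observe()["wrist_force"])
snap("scene","g_sc",(320,170,420,250),8)
```

```text
True 27.5667 [ 0.65334959  0.63590368 -0.52084452] [np.float64(-91.85933819333097), np.float64(95.62571715471897)]
[-0.22431004  0.04735373 -0.20668063]
```

View pics/g_sc.png

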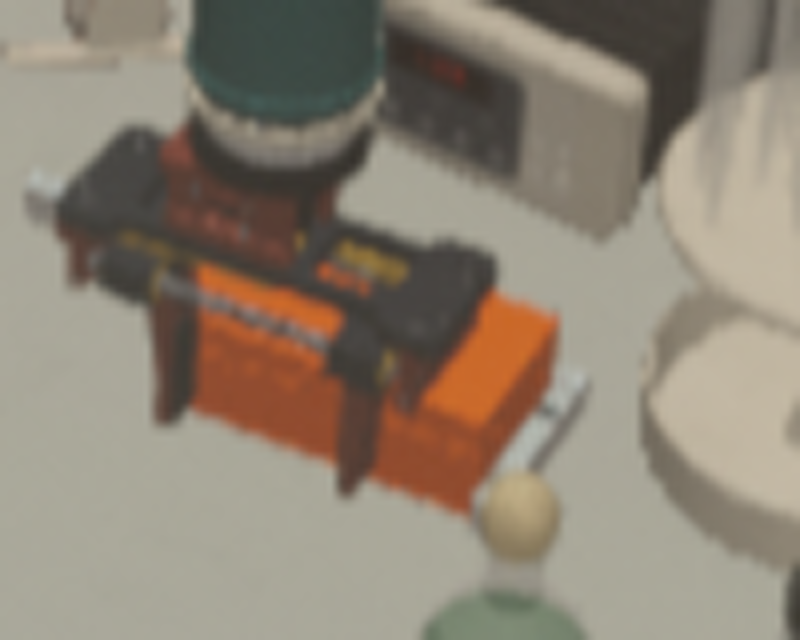

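Run:
```python
from h import *
p=rst(observe()["tool_pos"])
movel(st(p[0]-22,p[1]+3,12),vel=100)
movel(st(p[0]-30,p[1]+3,150),vel=250)
s=[400,230,240];q,j=q6(1.2,s)
move_pose(s,q)
im,d=snap("top","h_top",(280,155,390,220),7)
im2,d2=snap("scene","h_sc",(320,170,420,250),8)
np.save("pics/h.npy",d)
b=boxpose("top",im,d);print(b,rst(b[0]),b[3]-TH,b[4]-TH)
print(boxpose("scene",im2,d2)[:5],observe()["time"])
```

```text
(array([582.61108398, -69.46797943]), array([583.33912598, -69.21091334]), (79.84586334228516, 151.46173095703125), np.float64(0.04570963974514417), np.float64(0.04312297326283332), np.float64(57.56885939679687), 1196) [np.float64(-45.348633626100025), np.float64(78.860134506177)] 0.006709639745144172 0.00412297326283332
(array([574.64178467, -74.20319366]), array([576.98192673, -75.09525078]), (98.07063293457031, 159.887451171875), np.float64(0.03997188830489288), np.float64(0.00538705461790423)) 30.925
```

View pics/h_top.png

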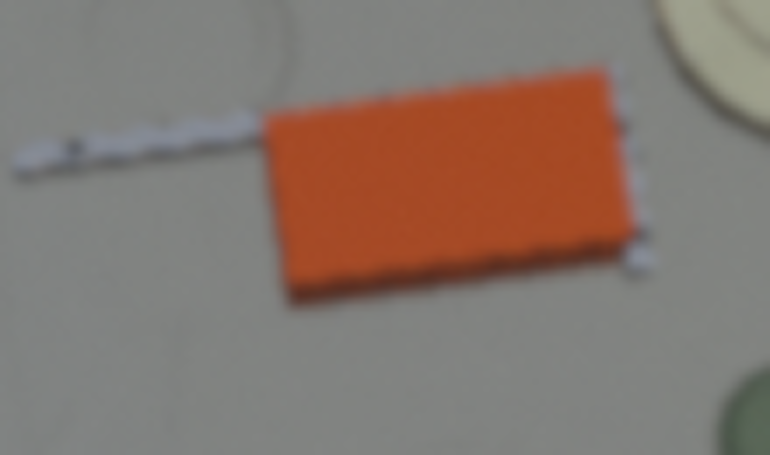

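View pics/h_sc.png

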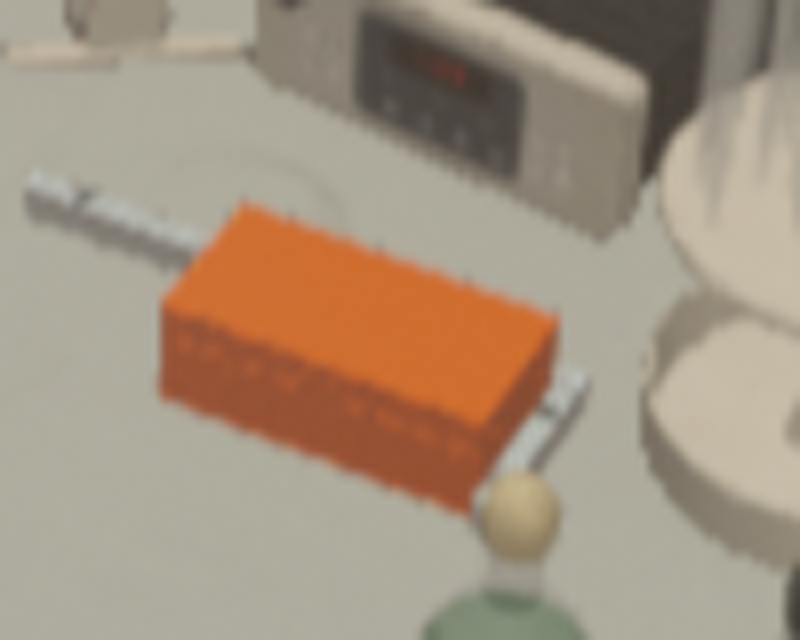

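Run:
```python
from h import *
from scipy.ndimage import map_coordinates
wait(.05)
for n in("top","scene"):
    im=cv2.imread(f"pics/{n}0.png").astype(float)
    for nm,fn in(("long",lambda s,l:[(s,y) for y in l]),("short",lambda s,l:[(y,s) for y in l])):
        L=np.arange(20,255,1.) if nm=="long" else np.arange(-75,-12,1.)
        row=[]
        for s in np.arange(-24,26,2.):
            P=np.array([st(a,b,20.) for a,b in fn(s,L)])
            uv=proj(n,P)[:,::-1].T
            row.append([int(np.median(map_coordinates(im[...,c],uv,order=1))) for c in(0,2)])
        print(n,nm);print(list(zip(range(-24,26,2),row)))
```

```text
top long
[(-24, [122, 121]), (-22, [122, 121]), (-20, [122, 121]), (-18, [122, 121]), (-16, [122, 121]), (-14, [120, 120]), (-12, [118, 117]), (-10, [112, 112]), (-8, [106, 105]), (-6, [101, 100]), (-4, [103, 100]), (-2, [113, 105]), (0, [125, 114]), (2, [136, 122]), (4, [139, 125]), (6, [138, 125]), (8, [134, 124]), (10, [128, 123]), (12, [124, 122]), (14, [122, 121]), (16, [122, 121]), (18, [122, 121]), (20, [121, 121]), (22, [121, 121]), (24, [121, 121])]
top short
[(-24, [121, 122]), (-22, [121, 121]), (-20, [121, 121]), (-18, [121, 121]), (-16, [121, 121]), (-14, [123, 120]), (-12, [127, 120]), (-10, [132, 121]), (-8, [137, 124]), (-6, [139, 124]), (-4, [135, 122]), (-2, [126, 116]), (0, [117, 110]), (2, [111, 108]), (4, [111, 110]), (6, [114, 114]), (8, [118, 118]), (10, [120, 120]), (12, [121, 121]), (14, [121, 122]), (16, [121, 122]), (18, [121, 122]), (20, [122, 122]), (22, [122, 122]), (24, [121, 121])]
scene long
[(-24, [143, 159]), (-22, [137, 152]), (-20, [130, 144]), (-18, [122, 136]), (-16, [117, 130]), (-14, [114, 126]), (-12, [113, 125]), (-10, [113, 126]), (-8, [117, 129]), (-6, [124, 135]), (-4, [134, 145]), (-2, [146, 154]), (0, [156, 163]), (2, [162, 168]), (4, [165, 171]), (6, [164, 171]), (8, [161, 170]), (10, [158, 169]), (12, [155, 169]), (14, [153, 168]), (16, [152, 168]), (18, [152, 168]), (20, [152, 168]), (22, [152, 168]), (24, [152, 168])]
scene short
[(-24, [151, 167]), (-22, [149, 166]), (-20, [143, 160]), (-18, [132, 147]), (-16, [119, 133]), (-14, [115, 127]), (-12, [125, 135]), (-10, [143, 153]), (-8, [157, 167]), (-6, [158, 172]), (-4, [159, 170]), (-2, [159, 168]), (0, [157, 167]), (2, [154, 166]), (4, [152, 167]), (6, [152, 168]), (8, [152, 168]), (10, [152, 168]), (12, [152, 168]), (14, [152, 168]), (16, [152, 168]), (18, [152, 168]), (20, [152, 168]), (22, [152, 168]), (24, [152, 168])]
```

Run:
```python
from h import *
from scipy.ndimage import map_coordinates
wait(.05)
for n,f in(("top","h_top"),("scene","h_sc")):
    im=cv2.imread(f"pics/{f}_full.png").astype(float); o=im[...,2]-im[...,0]
    def prof(fn,rng):
        return [(round(float(s),1),int(np.median(map_coordinates(o,proj(n,np.array([st(*fn(s,l),58.) for l in L]))[:,::-1].T,order=1)))) for s in rng]
    for lo,hi in((8,48),(108,148)):
        L=np.arange(lo,hi,2.)
        print(n,"back",lo,prof(lambda s,l:(s,l),np.arange(-14,8,2.)))
    L=np.arange(20,60,2.)
    print(n,"front",prof(lambda s,l:(s,l),np.arange(-94,-72,2.)))
    L=np.arange(-70,-15,2.)
    print(n,"head",prof(lambda s,l:(l,s),np.arange(-10,12,2.)))
    print(n,"tail",prof(lambda s,l:(l,s),np.arange(146,168,2.)))
```

```text
top back 8 [(-14.0, 129), (-12.0, 129), (-10.0, 126), (-8.0, 118), (-6.0, 103), (-4.0, 80), (-2.0, 54), (0.0, 30), (2.0, 14), (4.0, 5), (6.0, 2)]
top back 108 [(-14.0, 127), (-12.0, 127), (-10.0, 123), (-8.0, 115), (-6.0, 97), (-4.0, 74), (-2.0, 48), (0.0, 26), (2.0, 11), (4.0, 3), (6.0, 1)]
top front [(-94.0, 9), (-92.0, 17), (-90.0, 28), (-88.0, 41), (-86.0, 54), (-84.0, 67), (-82.0, 82), (-80.0, 97), (-78.0, 112), (-76.0, 122), (-74.0, 127)]
top head [(-10.0, 0), (-8.0, 0), (-6.0, -2), (-4.0, 1), (-2.0, 14), (0.0, 38), (2.0, 68), (4.0, 95), (6.0, 115), (8.0, 126), (10.0, 129)]
top tail [(146.0, 127), (148.0, 126), (150.0, 122), (152.0, 112), (154.0, 90), (156.0, 62), (158.0, 34), (160.0, 14), (162.0, 5), (164.0, 1), (166.0, 0)]
scene back 8 [(-14.0, 159), (-12.0, 158), (-10.0, 154), (-8.0, 144), (-6.0, 129), (-4.0, 104), (-2.0, 78), (0.0, 55), (2.0, 38), (4.0, 25), (6.0, 20)]
scene back 108 [(-14.0, 157), (-12.0, 155), (-10.0, 151), (-8.0, 143), (-6.0, 125), (-4.0, 101), (-2.0, 77), (0.0, 56), (2.0, 38), (4.0, 26), (6.0, 20)]
scene front [(-94.0, 109), (-92.0, 105), (-90.0, 102), (-88.0, 102), (-86.0, 103), (-84.0, 110), (-82.0, 121), (-80.0, 133), (-78.0, 145), (-76.0, 153), (-74.0, 157)]
scene head [(-10.0, 70), (-8.0, 82), (-6.0, 84), (-4.0, 86), (-2.0, 93), (0.0, 109), (2.0, 132), (4.0, 150), (6.0, 157), (8.0, 158), (10.0, 159)]
scene tail [(146.0, 156), (148.0, 155), (150.0, 152), (152.0, 142), (154.0, 119), (156.0, 84), (158.0, 51), (160.0, 28), (162.0, 18), (164.0, 15), (166.0, 14)]
```

View pics/h_top_full.png

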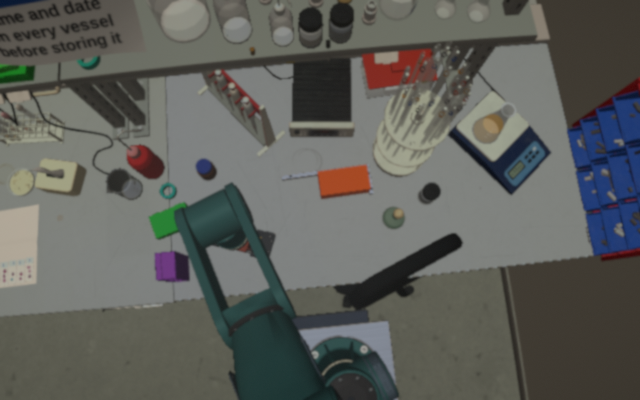

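Run:
```python
from h import *
C0=cloud("top",np.load("pics/top0.npy"));C1=cloud("top",np.load("pics/h.npy"));v,u=np.mgrid[0:400,0:640]
for nm,(a,b,c,d) in dict(flask=(375,200,410,235),grey=(415,180,445,205),bottle=(190,155,220,180)).items():
    for C in(C0,C1):
        r=(u>a)&(u<c)&(v>b)&(v<d)&(C[...,2]>35)&(C[...,2]<160);print(nm,C[r].mean(0).round(1))
```

```text
flask [ 452.2 -204.    72. ]
flask [ 452.4 -203.9   71.8]
grey [ 516.3 -323.2   79.3]
grey [ 516.3 -323.4   79.2]
bottle [665.7 354.4  70.4]
bottle [665.9 354.5  70.8]
```

The box (345,181) sits in the stop, all bystanders and the purple look-alike are where they were, and the arm is clear of everything.

```bash
python3 -c "
from h import *
wait(.2);o=observe();print(o['time'],o['wrist_force']);hand_in()"
```

```text
31.225 [ 0.22165455 -0.30485682  0.11761189]
the job is handed in; nothing more can be done
```

I pushed the orange box over onto its base. I then pushed it along the worktop with two open fingers until it met the short bar, and then the long bar. I handed it in at 31 s of the 72 s allowed, with the arm clear of everything.

- **Seating:** the last pictures put the box's back edge about 0.5 mm from the long bar and its end about 1–2 mm from the short bar. It is square within about 0.01 rad, and the lid top is level at 58 mm.
- **Force stops:** the push to the short bar stopped on contact within 1 mm of where I expected. The push to the long bar stopped about 4 mm early.
- **Disagreement:** my first fit of the stop placed the long bar about 2.3 mm too far away, so the box seemed about 6 mm short. Edge profiles from both cameras corrected most of that. The finger thickness I assumed may account for the rest.
- **Bystanders:** the bottle, jar and flask measured within 0.3 mm of their starting positions. The purple look-alike looks unmoved.

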